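# Load the drilling jig

## Task

Load the drilling jig without picking anything up: with gentle fingertip pushes, slide the wooden blank along the jig's base, in between the two low fences and on under the bridge, until its far end is home against the end stop. Then push the swing arm round behind the blank until the arm is fully shut, straight across the lane, so that the blank is locked in for drilling, and take the hand away. Do not pinch or lift the blank, and leave the things lying about where they are.

Things in the scene. Friction and masses are not known exactly. Their poses are not given: they have to be found in the camera images.
- jig: Drilling jig screwed to the bench. Origin on the bench top, z up, y along its lane; the blank is fed toward the jig's -y (roughly to the robot's right), x points away from the robot. Plywood base 170 mm (x) by 400 mm (y), 12 mm thick, from y = +215 (open infeed end) to y = -185 mm.
- lane_mouth (a point): Point of the jig at x = 0, y = 0, z = 12 mm, where the lane begins. Two wooden fences 18 mm wide, tops at z = 22 mm, run from y = 0 to -135 with inner faces at x = +-31.5 mm (lane 63 mm wide). At the mouth a further 24 mm of each (y = 0 to +24) splays outward by 0.33 rad, to x = +-39 mm. Fingertips may pass above the fences.
- stop_face (a point): Point at the foot of the end stop's face: x = 0, y = -145, z = 12 mm in the jig's frame. The stop is wood with a steel plate, top at z = 42 mm; it is rigid.
- bridge (a point): Middle of the aluminium bridge that carries the drill bush over the lane: jig x = 0, y = -120, z = 52 mm. It covers y = -105 to -135 and x = +-73 mm; underside at z = 44 mm, highest point z = 64 mm.
- blank: The workpiece: loose brown maple block 60 mm (its x) by 100 mm (its y) by 22 mm high, about 90 g, on the jig's infeed. Origin: centre of its underside, at z = 12 mm. It starts about y = +120 mm in the jig's frame, up to 24 mm off the lane's middle line and up to 0.3 rad askew. Home, it is at x = 0, y = -95 mm, its y axis along the jig's, its tail end at y = -45.
- swing_arm (a joint): Angle of the swing arm on its upright pivot, rad: 0 = fully shut (a stop), straight across the lane toward jig -x, just behind the tail of a blank that is home. It starts open at 1.4 to 1.7. From the pivot the arm points along (-cos, sin) of the angle in the jig's x, y. It stays where left; about 1 N at 50 mm moves it. Shutting, it pushes a blank a few mm short on to the stop.
- pivot (a point): Pivot of the swing arm, at jig x = +60, y = -36.5, z = 12 mm (the side far from the robot). The arm is a steel bar 16 mm wide, reaching 80 mm from the pivot, at z = 24 to 35 mm, just above the fences. Round boss of 11 mm radius on the pivot, its nut up to z = 42 mm.
- knob (a point): Middle of the black knob that stands upright near the end of the swing arm, 73 mm from the pivot; radius 9.5 mm, from the arm's top at z = 35 mm up to z = 67 mm; this point is at z = 54 mm.
- bit: Bystander: 10 mm twist drill bit, 97 mm long along y, lying on the jig's base outside the fence next to the robot. Origin: centre of its underside.
- mug: Bystander: white spotted mug, 82 x 114 x 91 mm, at the front right of the bench. Origin: centre of its underside.
- sanding_block: Bystander: brown sanding block, 62 x 107 x 29 mm, at the front left near the vice. Origin: centre of its underside.
- spare_offcut: Bystander: narrower brown offcut, 45 x 100 x 19 mm, on the bench left of the jig. Not the workpiece. Origin: centre of its underside.
- small_offcut: Bystander: small pale offcut, 34 x 70 x 30 mm, on the bench left of the jig. Not the workpiece. Origin: centre of its underside.

How it is judged:
By the outcome, as a careful person would: the job done as asked, in the order asked, and still so for the second after the job is handed in, with the robot touching nothing.
It also fails if it takes over 67 s, if anything falls off the work surface, if the arm or the gripper's body presses on something with over 40 N, if the wrist force passes 120 N, or if a joint passes its speed limit or range.

## Robot

A 6-joint arm with a two-finger parallel gripper is mounted at the origin on a cart in front of the work surface, level with it; the furniture and walls round the work are solid. World frame = base frame: x ahead of the robot, y to its left, z up, the work surface at z = 0. Lengths are in m, angles in degrees, forces in N, time in s.
With the tool pointing down it reaches from about 0.4 to 0.825 m from the base axis. Payload 7 kg.
Tool frame: the origin (TCP) lies midway between the tips of the shut fingers; the grasp point (between the pads) lies 19 mm behind it; z points along the fingers, y is the line along which they close (so a half turn about z gives the same grasp; the last joint's range is limited). The gripper opens to 88 mm and grips with 3 to 60 N. Pads are 19 mm wide; open, the fingers measure 130 mm over their backs; the gripper's body (78 mm by 193 mm) begins 47 mm behind the grasp point.
Start: joints at [89.33, 20.546, 0.682, 0, -70.136, -16.507], TCP at [0.199, 0.645, 0.227] pointing down, gripper open.
Joint ranges: [-176.03, 176.03], [-82.01, 121.73], [-58.28, 71.71], [-173.87, 95.51], [-174.79, -0.11], [-173.66, 173.66]. Speed limits (degrees/s): [136.94, 136.94, 172.46, 180, 180, 180].

## Interface

Orientations are given as [roll, pitch, yaw] about the fixed x, y, z axes, in that order (R = Rz(yaw) Ry(pitch) Rx(roll)).
In Python, from plant import r gives the robot as it stands. The module is installed in compiled form; this text tells all that it offers.
- The arm moves only by the tool play_rows, never from a script. Its argument "rows" is a list of rows, each an object with "slide": the shift along the tool's x, y, z as a fraction of full scale, a list of three; "delta_rot": the turn, a rotation vector about the tool's x, y, z as a fraction of full scale, a list of three; "fingers": the opening, from -1 (shut) to 1 (fully open). In form: [{"slide": [x, y, z], "delta_rot": [rx, ry, rz], "fingers": fingers}, ...]. A call has 1 to 8 rows; each row shifts and turns the commanded pose from where the row before left it, along the tool's axes as they then stand; what a row does not reach is not made up. Full scale, the value 1, is 0.15 m for a shift and 0.08 rad for a turn. A row lasts 1/8 s, in which the tool goes at most 62.5 mm and 10.7 degrees, less where a joint would pass 70% of its speed; a pose out of reach is approached as far as the arm can. A call with a number of a shift or a turn outside -1 to 1 is refused whole. A call with a gripper value outside its range is refused whole. The fingers move at their own pace and stop on an object; "squeeze" is the grip in N (left out, the last holds). Time passes only in rows, so rows that do not move let the fingers close. It gives the time, the measured TCP pose, the force, the opening and the grip force at its end, in the units of the state.
- r.get_state(): the state, without advancing time (a new reading comes with each control period).
- r.capture(name): name is "side" or "top" or "wrist"; returns a dict with "image" (384x512x3 uint8, blue, green, red), "fx", "fy", "cx", "cy" (pixels), "distortion" ([k1, k2, p1, p2, k3] as OpenCV has them; the pictures are not rectified), "R" (3x3) and "t" (3): a world point X has camera coordinates R X + t; the wrist camera has in their place "T_tool_cam" (4x4, takes a point from camera to tool coordinates, whose origin is the TCP and whose axes are the flange's). Camera axes: x right, y down, z forward; pixel columns grow to the right and rows downward; lengths in m; the calibration is good to about 2 mm. A picture is of the moment at which its call begins: read the wrist's pose just before it. There is no depth.
- r.close_job(): hands the job in; it is judged then, once.
The state is a dict: "time_s": time; "joints": joint angles; "qd": joint speeds; "joint_torque": joint torques, N m; "tcp_pos": TCP position; "eef_rot": TCP orientation; "contact_force": force on the tool from outside, world axes, zero at the start; "moment": the same for the moment, N m; "gripper_width": finger opening in m; "gripper_force": force on a finger pad.
Only numpy, scipy, OpenCV 4.12 (cv2) and the standard library are available. Lean on these libraries where they do the work, as an engineer would, in place of code of your own. Each camera call takes 0.05 s, during which the arm holds its last target. There are 200 camera calls.

## Working session

There is one attempt and no reset: what is moved stays moved. The work goes in short steps, Python scripts to look and compute and a tool call to move; the robot and the scene stay as the last step left them, time stands still between calls to the robot, and variables do not carry over. Pictures are saved under pics/ and viewed, at most 10 in all, crops included, and the job is handed in when it is done.

Besides the shell and the picture viewer there is one more tool, called by a JSON object that holds its "method" and its "body". play_rows: Moves the arm, as the interface text tells. Shift numbers are shares of 0.15 m and turn numbers shares of 0.08 rad, none past 1 either way. Its arguments: {"type":"object","properties":{"rows":{"type":"array"},"squeeze":{"type":"number"}},"required":["rows"]}

```bash
mkdir -p pics; cat > h.py <<'E'
import numpy as np, cv2
from plant import r
from scipy.spatial.transform import Rotation as Ro
def ray(c,uv,z):
    K=np.array([[c['fx'],0,c['cx']],[0,c['fy'],c['cy']],[0,0,1]])
    p=cv2.undistortPoints(np.array(uv,float).reshape(-1,1,2),K,np.array(c['distortion'],float))[:,0]
    R=np.array(c['R']);t=np.array(c['t']).ravel();o=-R.T@t
    d=np.c_[p,np.ones(len(p))]@R
    return o+d*((z-o[2])/d[:,2])[:,None]
def proj(c,X):
    K=np.array([[c['fx'],0,c['cx']],[0,c['fy'],c['cy']],[0,0,1]])
    return cv2.projectPoints(np.array(X,float).reshape(-1,3),cv2.Rodrigues(np.array(c['R']))[0],np.array(c['t'],float),K,np.array(c['distortion'],float))[0][:,0]
E
python3 - <<'E'
from h import *
for n in('top','side'):
    c=r.capture(n);cv2.imwrite(f'pics/{n}0.png',c['image']);print(n,c['fx'],-np.array(c['R']).T@np.array(c['t']).ravel(),np.array(c['R']).round(2).tolist())
s=r.get_state();print(s)
E
```

```text
top 426.57746803274057 [0.34545219 0.11953918 1.32532249] [[-0.0, -1.0, 0.0], [-1.0, -0.0, -0.08], [0.08, -0.0, -1.0]]
side 451.1520861054134 [-0.17369744 -0.77057997  0.65556264] [[0.81, -0.59, -0.02], [-0.3, -0.38, -0.87], [0.51, 0.71, -0.49]]
{'time_s': 0.1, 'joints': array([ 8.93295721e+01,  2.05873802e+01,  6.39682966e-01, -1.84205317e-02,
       -7.01355412e+01, -1.65040599e+01]), 'qd': array([-0.02304513, -0.10077211, -0.01396617,  0.01551928,  0.03526086,
       -0.0603617 ]), 'joint_torque': array([-2.36485401e-03, -5.84164917e+01,  2.93753242e+01,  7.01558724e+00,
        1.01794774e-02, -6.20389278e-05]), 'tcp_pos': array([0.19924024, 0.64447254, 0.22571868]), 'eef_rot': array([ 1.79915271e+02, -7.04492494e-03, -1.71807545e+01]), 'contact_force': array([-0.69838193, -0.14405053, -0.09016391]), 'moment': array([-0.00308816,  0.01426362, -0.0604724 ]), 'gripper_force': 0.0, 'gripper_width': 0.08757048048967501}
```

View pics/top0.png

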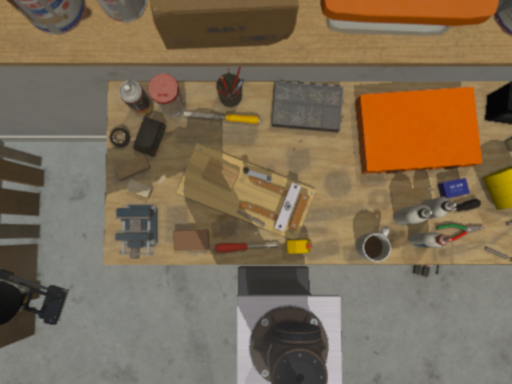

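View pics/side0.png

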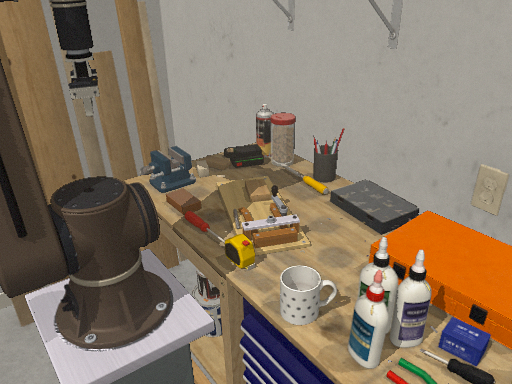

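The top view shows the jig at about (185–312, 148–235) with the bridge near (291,206), the swing arm near (257,174), and the robot base at the bottom; the side view shows the same jig near (265,220). I'll enlarge the jig.

```bash
python3 - <<'E'
from h import *
i=cv2.imread('pics/top0.png')[135:245,165:325]
cv2.imwrite('pics/top0c.png',cv2.resize(i,None,fx=5,fy=5,interpolation=cv2.INTER_CUBIC))
c=r.capture('wrist');print(c['fx'],c['cx'],c['cy'],c['distortion'],np.array(c['T_tool_cam']).round(3))
E
```

```text
273.494185972806 256.31812607247747 190.61814409192186 [-0.05772422  0.          0.          0.          0.        ] [[-0.    -0.969 -0.245  0.066]
 [ 1.    -0.     0.001  0.001]
 [-0.001 -0.245  0.969 -0.159]
 [ 0.     0.     0.     1.   ]]
```

View pics/top0c.png

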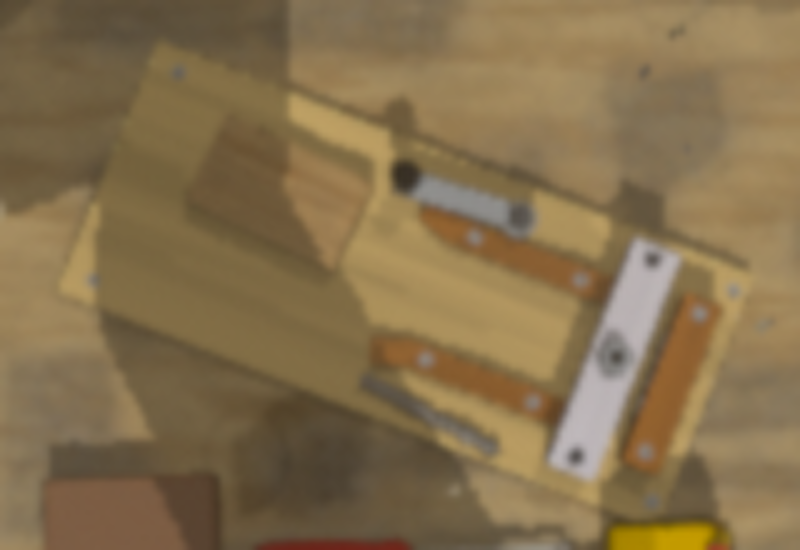

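The crop shows the base corners at (155,42), (60,293) and (750,268). Blank corners are near (232,115), (375,172), (333,268) and (188,208), the knob is at (405,174), the pivot at (519,216) and the bit at (430,413).

```bash
python3 - <<'E'
from h import *
c=r.capture('top')
f=lambda p,z: ray(c,(np.array(p,float)-2)/5+[165,135],z)
W=f([(155,42),(60,293),(750,268)],.012)[:,:2]
J=np.array([[85,215],[-85,215],[85,-185]])/1e3
br=f([(635,237),(682,262),(597,482),(549,462)],.058)[:,:2]
W=np.r_[W,[br.mean(0)],f([(519,216)],.042)[:,:2]];J=np.r_[J,[[0,-.12],[.06,-.0365]]]
Wc,Jc=W-W.mean(0),J-J.mean(0)
a=np.arctan2((Jc[:,0]*Wc[:,1]-Jc[:,1]*Wc[:,0]).sum(),(Jc*Wc).sum())
R=np.array([[np.cos(a),-np.sin(a)],[np.sin(a),np.cos(a)]]);t=W.mean(0)-R@J.mean(0)
print('yaw',np.degrees(a),'t',t,'res mm',((J@R.T+t-W)*1e3).round(1).tolist())
inv=lambda w:((w[:,:2]-t)@R*1e3).round(1)
print('blank',inv(f([(232,115),(375,172),(333,268),(188,208)],.034)).tolist())
print('knob',inv(f([(405,174)],.067)))
print('bit',inv(f([(365,378),(494,448)],.02)))
np.save('jig.npy',[*t,a])
E
```

```text
yaw -21.03180391127576 t [0.4633916 0.1166737] res mm [[0.5, 0.1], [-1.0, 4.1], [-1.6, -3.7], [2.3, -0.1], [-0.2, -0.4]]
blank [[56.1, 149.9], [54.8, 55.6], [-9.3, 58.2], [-6.8, 154.0]]
knob [[55.8 36.1]]
bit [[-64.3  16.5]
 [-75.9 -72.5]]
```

{"method": "play_rows", "body": {"rows": [{"slide": [0.32,0.22,0],"delta_rot": [0,0,0],"fingers": -1},{"slide": [0.32,0.22,0],"delta_rot": [0,0,0],"fingers": -1},{"slide": [0.32,0.22,0],"delta_rot": [0,0,0],"fingers": -1},{"slide": [0.32,0.22,0],"delta_rot": [0,0,0],"fingers": -1},{"slide": [0.32,0.22,0],"delta_rot": [0,0,0],"fingers": -1},{"slide": [0.32,0.22,0],"delta_rot": [0,0,0],"fingers": -1},{"slide": [0.32,0.22,0],"delta_rot": [0,0,0],"fingers": -1},{"slide": [0.32,0.22,0],"delta_rot": [0,0,0],"fingers": -1}], "squeeze": 10}}

```text
time_s: 1.2
tcp_pos: [0.4891, 0.2777, 0.2267]
eef_rot: [-180.0, -0.0, -17.2]
contact_force: [0.0, 1.1, -0.2]
gripper_width: 0.0133
gripper_force: 0.0
```

{"method": "play_rows", "body": {"rows": [{"slide": [0.3,0.2,0],"delta_rot": [0,0,0.84],"fingers": -1},{"slide": [0.2,0.1,0],"delta_rot": [0,0,0],"fingers": -1},{"slide": [0,0,0],"delta_rot": [0,0,0],"fingers": -1},{"slide": [0,0,0],"delta_rot": [0,0,0],"fingers": -1}]}}

```text
time_s: 1.7
tcp_pos: [0.5448, 0.2124, 0.2263]
eef_rot: [180.0, 0.0, -21.1]
contact_force: [-0.4, 1.3, 0.1]
gripper_width: 0.0004
gripper_force: 0.0
```

```bash
cat >> h.py <<'E'
def wcam():
    s=r.get_state();c=r.capture('wrist')
    Rt=Ro.from_euler('xyz',s['eef_rot'],degrees=True).as_matrix();T=np.array(c['T_tool_cam'])
    Rc=Rt@T[:3,:3];pc=Rt@T[:3,3]+s['tcp_pos'];c['R']=Rc.T;c['t']=-Rc.T@pc
    return c
def w2j(w):
    *t,a=np.load('jig.npy');R=np.array([[np.cos(a),-np.sin(a)],[np.sin(a),np.cos(a)]]);return (np.atleast_2d(w)[:,:2]-t)@R*1e3
def j2w(j):
    *t,a=np.load('jig.npy');R=np.array([[np.cos(a),-np.sin(a)],[np.sin(a),np.cos(a)]]);return np.atleast_2d(j)/1e3@R.T+t
def where():
    s=r.get_state();print('t',s['time_s'],'jig',w2j(s['tcp_pos']).round(1),'z',s['tcp_pos'][2].round(4),'rot',s['eef_rot'].round(2),'relyaw',round(s['eef_rot'][2]-np.degrees(np.load('jig.npy')[2]),2),'F',s['contact_force'].round(1),'w',s['gripper_width'])
def go(jx,jy,z):
    s=r.get_state();Rt=Ro.from_euler('xyz',s['eef_rot'],degrees=True).as_matrix()
    print('slide total (full scale)',(Rt.T@(np.r_[j2w([jx,jy])[0],z]-s['tcp_pos'])/.15).round(3))
E
python3 - <<'E'
from h import *
where();c=wcam();cv2.imwrite('pics/w1.png',c['image']);np.savez('w1.npz',**{k:c[k] for k in c if k!='T_tool_cam'})
E
```

```text
t 1.7 jig [[ 41.6 118.6]] z 0.2263 rot [ 1.7999e+02  2.0000e-02 -2.1060e+01] relyaw -0.03 F [-0.4  1.3  0.1] w 0.000432200069252997
```

View pics/w1.png

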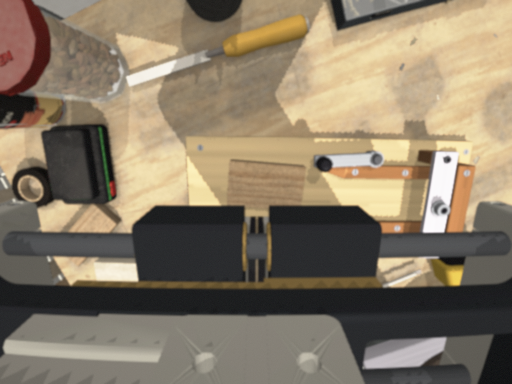

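The wrist view shows the base's far edge from (188,138) to (466,138). The blank's far side runs (230,160)–(305,164), the knob is at (324,163), the pivot at (375,159) and the bridge at (440,205); the gripper hides the near half.

```bash
python3 - <<'E'
from h import *
c=dict(np.load('w1.npz'))
g=cv2.resize(c['image'][125:215,180:480],None,fx=2.6,fy=2.6,interpolation=cv2.INTER_CUBIC);cv2.imwrite('pics/w1c.png',g)
f=lambda n,p,z:print(n,w2j(ray(c,p,z)).round(1).tolist())
f('edge',[(188,138),(466,138)],.012);f('blank',[(230,160),(305,164),(303,205),(227,205)],.034)
f('knob',[(324,163)],.067);f('pivot',[(375,159)],.042);f('bridge hole',[(440,207)],.064);f('stop far corner',[(457,164),(471,164)],.042)
E
```

```text
edge [[86.8, 209.6], [88.9, -175.0]]
blank [[59.8, 151.4], [54.5, 54.5], [-1.0, 54.8], [-0.8, 156.9]]
knob [[60.8, 38.1]]
pivot [[62.4, -33.5]]
bridge hole [[5.0, -115.0]]
stop far corner [[56.7, -144.7], [56.9, -164.6]]
```

View pics/w1c.png

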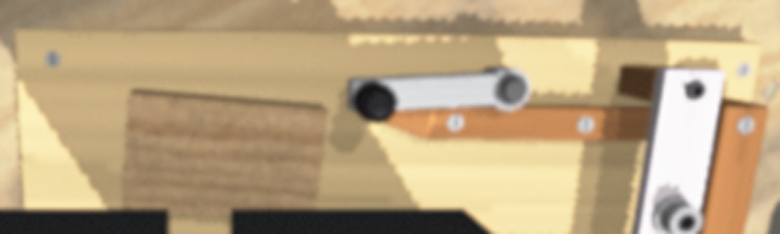

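```bash
python3 - <<'E'
from h import *
a=np.load('jig.npy')[2];t=j2w([2.5,2])[0];np.save('jig.npy',[*t,a])
where();go(85,103,.10);go(85,103,.022);go(39.5,103,.022)
E
```

```text
t 1.75 jig [[ 38.8 117. ]] z 0.2265 rot [ 1.800e+02  1.000e-02 -2.101e+01] relyaw 0.02 F [-0.3  0.3  0. ] w 0.00047708076768763515
slide total (full scale) [0.308 0.093 0.843]
slide total (full scale) [0.308 0.093 1.363]
slide total (full scale) [0.005 0.093 1.363]
```

{"method": "play_rows", "body": {"rows": [{"slide": [0.308,0.093,0],"delta_rot": [0,0,0],"fingers": -1},{"slide": [0,0,0.3],"delta_rot": [0,0,0],"fingers": -1},{"slide": [0,0,0.3],"delta_rot": [0,0,0],"fingers": -1},{"slide": [0,0,0.3],"delta_rot": [0,0,0],"fingers": -1},{"slide": [0,0,0.25],"delta_rot": [0,0,0],"fingers": -1},{"slide": [0,0,0.15],"delta_rot": [0,0,0],"fingers": -1},{"slide": [0,0,0.06],"delta_rot": [0,0,0],"fingers": -1},{"slide": [0,0,0],"delta_rot": [0,0,0],"fingers": -1}]}}

```text
time_s: 2.75
tcp_pos: [0.5829, 0.1835, 0.0226]
eef_rot: [180.0, 0.0, -21.0]
contact_force: [0.1, 0.5, 0.6]
gripper_width: 0.0003
gripper_force: 0.0
```

{"method": "play_rows", "body": {"rows": [{"slide": [-0.04,0,0],"delta_rot": [0,0,0],"fingers": -1},{"slide": [-0.04,0,0],"delta_rot": [0,0,0],"fingers": -1},{"slide": [-0.04,0,0],"delta_rot": [0,0,0],"fingers": -1},{"slide": [-0.04,0,0],"delta_rot": [0,0,0],"fingers": -1},{"slide": [-0.04,0,0],"delta_rot": [0,0,0],"fingers": -1},{"slide": [-0.04,0,0],"delta_rot": [0,0,0],"fingers": -1},{"slide": [-0.04,0,0],"delta_rot": [0,0,0],"fingers": -1},{"slide": [-0.02,0,0],"delta_rot": [0,0,0],"fingers": -1}]}}

```text
time_s: 3.75
tcp_pos: [0.5407, 0.1992, 0.0225]
eef_rot: [180.0, 0.0, -21.0]
contact_force: [0.4, -0.2, -0.7]
gripper_width: 0.0005
gripper_force: 0.3
```

```bash
python3 - <<'E'
from h import *
where()
E
```

```text
t 3.75 jig [[ 40.1 102.7]] z 0.0225 rot [ 1.7999e+02  1.0000e-02 -2.1020e+01] relyaw 0.01 F [ 0.4 -0.2 -0.7] w 0.00047268249760479844
```

{"method": "play_rows", "body": {"rows": [{"slide": [0.06,0,0],"delta_rot": [0,0,0],"fingers": -1},{"slide": [0,0,-0.3],"delta_rot": [0,0,0],"fingers": -1},{"slide": [0,0,-0.3],"delta_rot": [0,0,1],"fingers": -1},{"slide": [0,0,-0.3],"delta_rot": [0,0,1],"fingers": -1},{"slide": [0,0,-0.3],"delta_rot": [0,0,1],"fingers": -1},{"slide": [0,0,0],"delta_rot": [0,0,1],"fingers": -1},{"slide": [0,0,0],"delta_rot": [0,0,1],"fingers": -1},{"slide": [0,0,0],"delta_rot": [0,0,1],"fingers": -1}]}}

```text
time_s: 4.75
tcp_pos: [0.55, 0.1955, 0.2026]
eef_rot: [180.0, 0.0, -48.7]
contact_force: [0.3, 0.5, -1.3]
gripper_width: 0.0003
gripper_force: 0.0
```

{"method": "play_rows", "body": {"rows": [{"slide": [0,0,0],"delta_rot": [0,0,1],"fingers": -1},{"slide": [0,0,0],"delta_rot": [0,0,1],"fingers": -1},{"slide": [0,0,0],"delta_rot": [0,0,1],"fingers": -1},{"slide": [0,0,0],"delta_rot": [0,0,1],"fingers": -1},{"slide": [0,0,0],"delta_rot": [0,0,1],"fingers": -1},{"slide": [0,0,0],"delta_rot": [0,0,1],"fingers": -1},{"slide": [0,0,0],"delta_rot": [0,0,1],"fingers": -1},{"slide": [0,0,0],"delta_rot": [0,0,1],"fingers": -1}]}}

```text
time_s: 5.75
tcp_pos: [0.55, 0.1955, 0.2024]
eef_rot: [180.0, -0.0, -85.4]
contact_force: [0.5, -0.1, -0.5]
gripper_width: 0.0001
gripper_force: 0.0
```

{"method": "play_rows", "body": {"rows": [{"slide": [0,0,0],"delta_rot": [0,0,1],"fingers": -1},{"slide": [0,0,0],"delta_rot": [0,0,1],"fingers": -1},{"slide": [0,0,0],"delta_rot": [0,0,1],"fingers": -1},{"slide": [0,0,0],"delta_rot": [0,0,1],"fingers": -1},{"slide": [0,0,0],"delta_rot": [0,0,1],"fingers": -1},{"slide": [0,0,0],"delta_rot": [0,0,0.6],"fingers": -1},{"slide": [-0.3,0.3,0],"delta_rot": [0,0,0],"fingers": -1},{"slide": [-0.2,0,0],"delta_rot": [0,0,0],"fingers": -1}]}}

```text
time_s: 6.75
tcp_pos: [0.534, 0.2823, 0.203]
eef_rot: [180.0, 0.0, -110.8]
contact_force: [-0.2, 0.9, 1.0]
gripper_width: 0.0008
gripper_force: 0.0
```

```bash
python3 - <<'E'
from h import *
where();c=wcam();cv2.imwrite('pics/w2.png',c['image']);np.savez('w2.npz',**{k:c[k] for k in c if k!='T_tool_cam'})
go(0,175,.12)
E
```

```text
t 6.75 jig [[  4.  177.9]] z 0.203 rot [ 1.7999e+02  3.0000e-02 -1.1082e+02] relyaw -89.79 F [-0.2  0.9  1. ] w 0.0007962608016229475
slide total (full scale) [0.041 0.034 0.551]
```

View pics/w2.png

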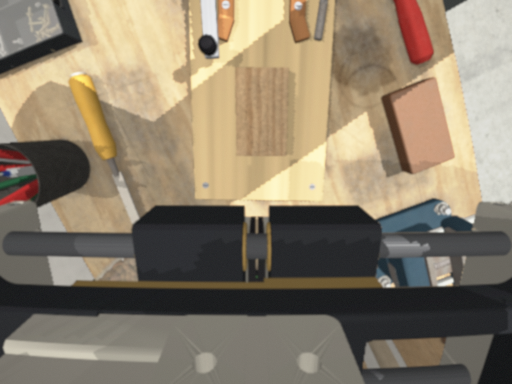

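The blank now lies nearly straight, with corners about (239,67), (292,68), (292,156) and (236,155). The base's infeed corners are at (195,199) and (325,199), and the inner faces of the splayed fence ends are near (229,40) and (293,40).

```bash
python3 - <<'E'
from h import *
c=dict(np.load('w2.npz'))
f=lambda n,p,z:print(n,w2j(ray(c,p,z)).round(1).tolist())
f('base',[(195,199),(325,199),(191,60),(330,60)],.012);f('blank',[(239,67),(292,68),(292,156),(236,155)],.034)
f('knob',[(207,45)],.067);f('fence ends',[(222,40),(229,40),(293,40),(308,40)],.022)
g=c['image'];m=cv2.inRange(cv2.cvtColor(g,cv2.COLOR_BGR2HSV),(0,0,0),(180,255,255))
for y in (80,100,120,140): 
    row=cv2.GaussianBlur(g,(3,3),0)[y].astype(int).sum(1);d=np.diff(row)
    print(y,[(i,int(d[i])) for i in range(180,345) if abs(d[i])>45])
E
```

```text
base [[86.2, 211.6], [-87.1, 211.0], [83.1, 39.1], [-83.0, 38.4]]
blank [[24.5, 51.3], [-35.0, 52.1], [-38.1, 151.3], [29.0, 150.3]]
knob [[54.2, 36.5]]
fence ends [[44.4, 19.7], [36.4, 19.8], [-36.8, 19.4], [-54.0, 19.2]]
80 [(189, 70), (190, 83), (191, 51), (329, -49)]
100 [(327, -52), (328, -54)]
120 [(326, -51)]
140 []
```

{"method": "play_rows", "body": {"rows": [{"slide": [0,0.045,0.3],"delta_rot": [0,0,0.04],"fingers": -1},{"slide": [0,0,0.3],"delta_rot": [0,0,0],"fingers": -1},{"slide": [0,0,0.3],"delta_rot": [0,0,0],"fingers": -1},{"slide": [0,0,0.2],"delta_rot": [0,0,0],"fingers": -1},{"slide": [0,0,0.095],"delta_rot": [0,0,0],"fingers": -1},{"slide": [0,0,0],"delta_rot": [0,0,0],"fingers": -1},{"slide": [0.05,0,0],"delta_rot": [0,0,0],"fingers": -1},{"slide": [0.05,0,0],"delta_rot": [0,0,0],"fingers": -1}]}}

```text
time_s: 7.8
tcp_pos: [0.5234, 0.2694, 0.0246]
eef_rot: [-179.9, 0.1, -111.0]
contact_force: [1.1, 1.6, 1.0]
gripper_width: 0.0004
gripper_force: 0.5
```

{"method": "play_rows", "body": {"rows": [{"slide": [0.05,0,0],"delta_rot": [0,0,0],"fingers": -1},{"slide": [0.05,0,0],"delta_rot": [0,0,0],"fingers": -1},{"slide": [0.05,0,0],"delta_rot": [0,0,0],"fingers": -1},{"slide": [0.05,0,0],"delta_rot": [0,0,0],"fingers": -1},{"slide": [0.05,0,0],"delta_rot": [0,0,0],"fingers": -1},{"slide": [0.05,0,0],"delta_rot": [0,0,0],"fingers": -1},{"slide": [0.05,0,0],"delta_rot": [0,0,0],"fingers": -1},{"slide": [0.05,0,0],"delta_rot": [0,0,0],"fingers": -1}]}}

```text
time_s: 8.8
tcp_pos: [0.5012, 0.2128, 0.0233]
eef_rot: [180.0, -0.0, -111.0]
contact_force: [0.1, 0.7, 0.9]
gripper_width: 0.0006
gripper_force: 0.3
```

```bash
python3 - <<'E'
from h import *
where();c=wcam();cv2.imwrite('pics/w3.png',c['image']);np.savez('w3.npz',**{k:c[k] for k in c if k!='T_tool_cam'})
E
```

```text
t 8.8 jig [[ -1.7 101.3]] z 0.0233 rot [ 1.8000e+02 -1.0000e-02 -1.1105e+02] relyaw -90.02 F [0.1 0.7 0.9] w 0.0005687558457295205
```

View pics/w3.png

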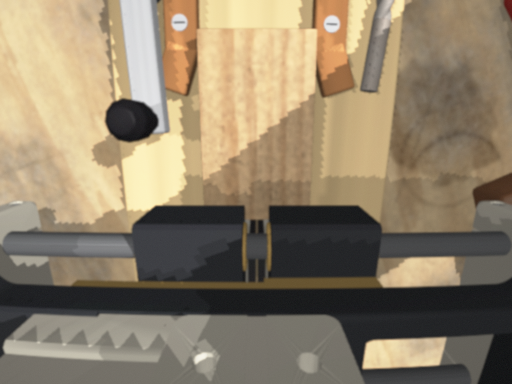

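The blank's front edge (198–316, 30) has entered between the fences, whose inner faces are at about columns 197 and 318, and the contact force is tiny. I'll carry on pushing.

{"method": "play_rows", "body": {"rows": [{"slide": [0.05,0,0],"delta_rot": [0,0,0],"fingers": -1},{"slide": [0.05,0,0],"delta_rot": [0,0,0],"fingers": -1},{"slide": [0.05,0,0],"delta_rot": [0,0,0],"fingers": -1},{"slide": [0.05,0,0],"delta_rot": [0,0,0],"fingers": -1},{"slide": [0.05,0,0],"delta_rot": [0,0,0],"fingers": -1},{"slide": [0.05,0,0],"delta_rot": [0,0,0],"fingers": -1},{"slide": [0.05,0,0],"delta_rot": [0,0,0],"fingers": -1},{"slide": [0.05,0,0],"delta_rot": [0,0,0],"fingers": -1}]}}

```text
time_s: 9.85
tcp_pos: [0.4797, 0.1569, 0.0233]
eef_rot: [180.0, 0.0, -111.1]
contact_force: [1.0, -0.1, -0.2]
gripper_width: 0.0004
gripper_force: 0.2
```

{"method": "play_rows", "body": {"rows": [{"slide": [0.05,0,0],"delta_rot": [0,0,0],"fingers": -1},{"slide": [0.05,0,0],"delta_rot": [0,0,0],"fingers": -1},{"slide": [0.05,0,0],"delta_rot": [0,0,0],"fingers": -1},{"slide": [0.05,0,0],"delta_rot": [0,0,0],"fingers": -1},{"slide": [0.05,0,0],"delta_rot": [0,0,0],"fingers": -1},{"slide": [0.05,0,0],"delta_rot": [0,0,0],"fingers": -1},{"slide": [0.05,0,0],"delta_rot": [0,0,0],"fingers": -1}]}}

```text
time_s: 10.72
tcp_pos: [0.4608, 0.1079, 0.0233]
eef_rot: [-180.0, 0.0, -111.1]
contact_force: [0.9, 0.8, 0.2]
gripper_width: 0.0005
gripper_force: 0.2
```

{"method": "play_rows", "body": {"rows": [{"slide": [0.02,0,0],"delta_rot": [0,0,0],"fingers": -1},{"slide": [0.02,0,0],"delta_rot": [0,0,0],"fingers": -1},{"slide": [0.02,0,0],"delta_rot": [0,0,0],"fingers": -1}]}}

```text
time_s: 11.1
tcp_pos: [0.4579, 0.1, 0.0234]
eef_rot: [-180.0, 0.0, -111.0]
contact_force: [0.3, 0.5, -0.4]
gripper_width: 0.0008
gripper_force: 0.3
```

```bash
python3 - <<'E'
from h import *
where();c=wcam();cv2.imwrite('pics/w4.png',c['image'])
E
```

```text
t 11.1 jig [[ -1.6 -19.6]] z 0.0234 rot [-1.7999e+02  2.0000e-02 -1.1104e+02] relyaw -90.01 F [ 0.3  0.5 -0.4] w 0.0008455769030465883
```

View pics/w4.png

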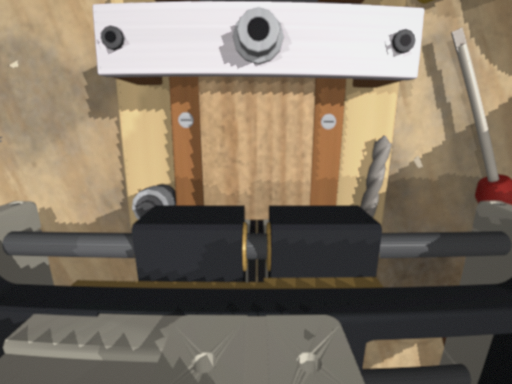

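The blank (columns 199–314) now passes under the bridge (near edge at row 75), straight in the lane. About 16 mm remains, so I'll feed slowly until I feel the stop.

{"method": "play_rows", "body": {"rows": [{"slide": [0.02,0,0],"delta_rot": [0,0,0],"fingers": -1},{"slide": [0.02,0,0],"delta_rot": [0,0,0],"fingers": -1},{"slide": [0.02,0,0],"delta_rot": [0,0,0],"fingers": -1},{"slide": [0.015,0,0],"delta_rot": [0,0,0],"fingers": -1}]}}

```text
time_s: 11.65
tcp_pos: [0.4537, 0.0893, 0.0233]
eef_rot: [-180.0, 0.0, -111.1]
contact_force: [0.8, 1.3, 0.6]
gripper_width: 0.0008
gripper_force: 0.3
```

{"method": "play_rows", "body": {"rows": [{"slide": [0.01,0,0],"delta_rot": [0,0,0],"fingers": -1},{"slide": [0.01,0,0],"delta_rot": [0,0,0],"fingers": -1}]}}

```text
time_s: 11.9
tcp_pos: [0.4527, 0.0866, 0.0233]
eef_rot: [-180.0, 0.0, -111.1]
contact_force: [-0.1, 0.7, 0.0]
gripper_width: 0.0006
gripper_force: 0.4
```

```bash
python3 - <<'E'
from h import *
where()
E
```

```text
t 11.9 jig [[ -1.7 -34. ]] z 0.0233 rot [-180.      0.   -111.05] relyaw -90.02 F [-0.1  0.7  0. ] w 0.0005868696299228775
```

{"method": "play_rows", "body": {"rows": [{"slide": [0.007,0,0],"delta_rot": [0,0,0],"fingers": -1},{"slide": [0.007,0,0],"delta_rot": [0,0,0],"fingers": -1}]}}

```text
time_s: 12.15
tcp_pos: [0.4532, 0.0856, 0.0237]
eef_rot: [-179.9, 0.1, -111.0]
contact_force: [2.8, 5.1, -0.4]
gripper_width: 0.0005
gripper_force: 3.1
```

{"method": "play_rows", "body": {"rows": [{"slide": [0.007,0,0],"delta_rot": [0,0,0],"fingers": -1},{"slide": [0,0,0],"delta_rot": [0,0,0],"fingers": -1}]}}

```text
time_s: 12.4
tcp_pos: [0.4534, 0.0855, 0.0239]
eef_rot: [-179.9, 0.2, -111.0]
contact_force: [1.1, 7.8, -1.0]
gripper_width: 0.0002
gripper_force: 3.9
```

{"method": "play_rows", "body": {"rows": [{"slide": [0.007,0,0],"delta_rot": [0,0,0],"fingers": -1},{"slide": [0,0,0],"delta_rot": [0,0,0],"fingers": -1}]}}

```text
time_s: 12.65
tcp_pos: [0.4536, 0.0854, 0.0241]
eef_rot: [-179.8, 0.3, -111.0]
contact_force: [1.4, 11.0, -0.2]
gripper_width: 0.0004
gripper_force: 5.6
```

{"method": "play_rows", "body": {"rows": [{"slide": [-0.1,0,0],"delta_rot": [0,0,0],"fingers": -1},{"slide": [-0.1,0,0],"delta_rot": [0,0,0],"fingers": -1},{"slide": [0,0,-0.3],"delta_rot": [0,0,0],"fingers": -1},{"slide": [0,0,-0.3],"delta_rot": [0,0,0],"fingers": -1},{"slide": [0,0,-0.3],"delta_rot": [0,0,0],"fingers": -1},{"slide": [0,0,-0.3],"delta_rot": [0,0,0],"fingers": -1},{"slide": [0,0,0],"delta_rot": [0,0,1],"fingers": -1},{"slide": [0,0,0],"delta_rot": [0,0,1],"fingers": -1}]}}

```text
time_s: 13.65
tcp_pos: [0.4618, 0.111, 0.2037]
eef_rot: [-180.0, 0.0, -120.4]
contact_force: [-0.0, -0.5, -0.1]
gripper_width: 0.0006
gripper_force: 0.0
```

{"method": "play_rows", "body": {"rows": [{"slide": [0,0,0],"delta_rot": [0,0,1],"fingers": -1},{"slide": [0,0,0],"delta_rot": [0,0,1],"fingers": -1},{"slide": [0,0,0],"delta_rot": [0,0,1],"fingers": -1},{"slide": [0,0,0],"delta_rot": [0,0,1],"fingers": -1},{"slide": [0,0,0],"delta_rot": [0,0,1],"fingers": -1},{"slide": [0,0,0],"delta_rot": [0,0,1],"fingers": -1},{"slide": [0,0,0],"delta_rot": [0,0,1],"fingers": -1},{"slide": [0,0,0],"delta_rot": [0,0,0.82],"fingers": -1}]}}

```text
time_s: 14.65
tcp_pos: [0.4617, 0.1109, 0.2029]
eef_rot: [-180.0, -0.1, -156.2]
contact_force: [0.1, 0.8, -0.2]
gripper_width: 0.0004
gripper_force: 0.0
```

```bash
python3 - <<'E'
from h import *
where();go(79,58,.2);go(79,58,.045)
for th in (88,75,60,45,30,15,0,-3):
    a=np.radians(th);print(th,end=' ');go(60-73*np.cos(a)+13.4,-36.5+73*np.sin(a)+13.4,.045)
E
```

```text
t 14.65 jig [[-2. -8.]] z 0.2029 rot [-1.7997e+02 -9.0000e-02 -1.5619e+02] relyaw -135.16 F [ 0.1  0.8 -0.2] w 0.00041287347977291884
slide total (full scale) [-0.693 -0.069  0.019]
slide total (full scale) [-0.695 -0.068  1.052]
88 slide total (full scale) [-0.618 -0.069  1.052]
75 slide total (full scale) [-0.53  -0.003  1.052]
60 slide total (full scale) [-0.412  0.045  1.052]
45 slide total (full scale) [-0.286  0.061  1.052]
30 slide total (full scale) [-0.16   0.044  1.053]
15 slide total (full scale) [-0.043 -0.005  1.053]
0 slide total (full scale) [ 0.058 -0.082  1.053]
-3 slide total (full scale) [ 0.075 -0.101  1.053]
```

{"method": "play_rows", "body": {"rows": [{"slide": [-0.36,-0.035,0],"delta_rot": [0,0,0],"fingers": -1},{"slide": [-0.36,-0.035,0],"delta_rot": [0,0,0],"fingers": -1},{"slide": [0,0,0.3],"delta_rot": [0,0,0],"fingers": -1},{"slide": [0,0,0.3],"delta_rot": [0,0,0],"fingers": -1},{"slide": [0,0,0.25],"delta_rot": [0,0,0],"fingers": -1},{"slide": [0,0,0.15],"delta_rot": [0,0,0],"fingers": -1},{"slide": [0,0,0.05],"delta_rot": [0,0,0],"fingers": -1},{"slide": [0,0,0],"delta_rot": [0,0,0],"fingers": -1}]}}

```text
time_s: 15.65
tcp_pos: [0.5648, 0.145, 0.0456]
eef_rot: [-180.0, -0.1, -156.0]
contact_force: [0.5, 0.3, -0.0]
gripper_width: 0.0006
gripper_force: 0.0
```

{"method": "play_rows", "body": {"rows": [{"slide": [0.05,0,0],"delta_rot": [0,0,0],"fingers": -1},{"slide": [0.05,0,0],"delta_rot": [0,0,0],"fingers": -1},{"slide": [0.045,0.033,0],"delta_rot": [0,0,0],"fingers": -1},{"slide": [0.045,0.033,0],"delta_rot": [0,0,0],"fingers": -1},{"slide": [0.04,0.016,0],"delta_rot": [0,0,0],"fingers": -1},{"slide": [0.04,0.016,0],"delta_rot": [0,0,0],"fingers": -1},{"slide": [0.04,0.016,0],"delta_rot": [0,0,0],"fingers": -1},{"slide": [0.04,0.005,0],"delta_rot": [0,0,0],"fingers": -1}]}}

```text
time_s: 16.65
tcp_pos: [0.5092, 0.1399, 0.0457]
eef_rot: [-180.0, -0.0, -156.1]
contact_force: [-0.3, 1.4, 0.1]
gripper_width: 0.0003
gripper_force: 0.7
```

```bash
python3 - <<'E'
from h import *
where();c=wcam();cv2.imwrite('pics/w5.png',c['image'])
for th in (60,45,30,15,0,-3):
    a=np.radians(th);print(th,end=' ');go(60-73*np.cos(a)+13.4,-36.5+73*np.sin(a)+13.4,.045)
E
```

```text
t 16.65 jig [[31.9 36.1]] z 0.0457 rot [-1.8000e+02 -1.0000e-02 -1.5606e+02] relyaw -135.02 F [-0.3  1.4  0.1] w 0.0003254635659312861
60 slide total (full scale) [-0.047 -0.004  0.005]
45 slide total (full scale) [0.079 0.012 0.005]
30 slide total (full scale) [ 0.205 -0.005  0.005]
15 slide total (full scale) [ 0.322 -0.053  0.005]
0 slide total (full scale) [ 0.423 -0.131  0.005]
-3 slide total (full scale) [ 0.44  -0.149  0.005]
```

View pics/w5.png

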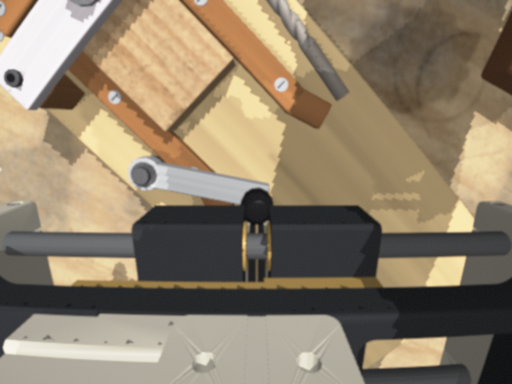

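The arm is swinging: the knob at (257,205) is centred on the fingers, the arm runs from the pivot at (146,172), and the blank's tail edge (175,130)–(233,62) is still home. I'll follow the arc to the end.

{"method": "play_rows", "body": {"rows": [{"slide": [0.04,0.005,0],"delta_rot": [0,0,0],"fingers": -1},{"slide": [0.04,0.005,0],"delta_rot": [0,0,0],"fingers": -1},{"slide": [0.042,-0.005,0],"delta_rot": [0,0,0],"fingers": -1},{"slide": [0.042,-0.005,0],"delta_rot": [0,0,0],"fingers": -1},{"slide": [0.042,-0.01,0],"delta_rot": [0,0,0],"fingers": -1},{"slide": [0.04,-0.015,0],"delta_rot": [0,0,0],"fingers": -1},{"slide": [0.04,-0.018,0],"delta_rot": [0,0,0],"fingers": -1},{"slide": [0.035,-0.02,0],"delta_rot": [0,0,0],"fingers": -1}]}}

```text
time_s: 17.7
tcp_pos: [0.4692, 0.1113, 0.0458]
eef_rot: [-180.0, -0.0, -156.1]
contact_force: [0.1, 1.1, 0.3]
gripper_width: 0.0003
gripper_force: 0.4
```

{"method": "play_rows", "body": {"rows": [{"slide": [0.025,-0.018,0],"delta_rot": [0,0,0],"fingers": -1},{"slide": [0.025,-0.018,0],"delta_rot": [0,0,0],"fingers": -1},{"slide": [0.02,-0.016,0],"delta_rot": [0,0,0],"fingers": -1},{"slide": [0,0,0],"delta_rot": [0,0,0],"fingers": -1}]}}

```text
time_s: 18.2
tcp_pos: [0.4628, 0.1, 0.0458]
eef_rot: [-180.0, -0.0, -156.1]
contact_force: [-0.4, -0.1, 0.3]
gripper_width: 0.0009
gripper_force: 0.0
```

```bash
python3 - <<'E'
from h import *
where()
for th in (3,0,-3):
    a=np.radians(th);print(th,end=' ');go(60-73*np.cos(a)+13.4,-36.5+73*np.sin(a)+13.4,.045)
E
```

```text
t 18.2 jig [[  3.  -17.7]] z 0.0458 rot [-1.7999e+02 -2.0000e-02 -1.5608e+02] relyaw -135.04 F [-0.4 -0.1  0.3] w 0.0008798787460720619
3 slide total (full scale) [0.019 0.004 0.005]
0 slide total (full scale) [ 0.037 -0.013  0.005]
-3 slide total (full scale) [ 0.055 -0.032  0.005]
```

{"method": "play_rows", "body": {"rows": [{"slide": [0.01,-0.01,0],"delta_rot": [0,0,0],"fingers": -1},{"slide": [0.01,-0.01,0],"delta_rot": [0,0,0],"fingers": -1},{"slide": [0.01,-0.005,0],"delta_rot": [0,0,0],"fingers": -1},{"slide": [0,0,0],"delta_rot": [0,0,0],"fingers": -1}]}}

```text
time_s: 18.7
tcp_pos: [0.4605, 0.095, 0.0459]
eef_rot: [-180.0, 0.0, -156.1]
contact_force: [0.7, -0.6, 0.9]
gripper_width: 0.001
gripper_force: 0.3
```

{"method": "play_rows", "body": {"rows": [{"slide": [0.01,-0.01,0],"delta_rot": [0,0,0],"fingers": -1},{"slide": [0,0,0],"delta_rot": [0,0,0],"fingers": -1}]}}

```text
time_s: 18.95
tcp_pos: [0.4596, 0.093, 0.0458]
eef_rot: [180.0, -0.0, -156.1]
contact_force: [0.5, 0.2, -0.6]
gripper_width: 0.0002
gripper_force: 0.2
```

{"method": "play_rows", "body": {"rows": [{"slide": [0.01,-0.01,0],"delta_rot": [0,0,0],"fingers": -1},{"slide": [0,0,0],"delta_rot": [0,0,0],"fingers": -1}]}}

```text
time_s: 19.2
tcp_pos: [0.4599, 0.0919, 0.0462]
eef_rot: [180.0, 0.1, -156.0]
contact_force: [3.3, 4.8, -1.5]
gripper_width: 0.0003
gripper_force: 2.2
```

```bash
python3 - <<'E'
from h import *
where()
E
```

```text
t 19.2 jig [[  3.2 -26.3]] z 0.0462 rot [ 1.7998e+02  1.3000e-01 -1.5605e+02] relyaw -135.02 F [ 3.3  4.8 -1.5] w 0.00034921911271190286
```

{"method": "play_rows", "body": {"rows": [{"slide": [0.01,-0.01,0],"delta_rot": [0,0,0],"fingers": -1},{"slide": [0,0,0],"delta_rot": [0,0,0],"fingers": -1}]}}

```text
time_s: 19.45
tcp_pos: [0.4603, 0.0909, 0.0465]
eef_rot: [180.0, 0.3, -156.0]
contact_force: [4.9, 5.9, -3.4]
gripper_width: 0.0008
gripper_force: 3.6
```

{"method": "play_rows", "body": {"rows": [{"slide": [0.01,-0.01,0],"delta_rot": [0,0,0],"fingers": -1},{"slide": [0,0,0],"delta_rot": [0,0,0],"fingers": -1}]}}

```text
time_s: 19.7
tcp_pos: [0.4607, 0.0898, 0.0469]
eef_rot: [179.9, 0.4, -156.0]
contact_force: [6.1, 9.3, -2.6]
gripper_width: 0.0005
gripper_force: 4.8
```

{"method": "play_rows", "body": {"rows": [{"slide": [-0.1,0.1,0],"delta_rot": [0,0,0],"fingers": -1},{"slide": [-0.05,0.05,0],"delta_rot": [0,0,0],"fingers": -1},{"slide": [0,0,-0.3],"delta_rot": [0,0,0],"fingers": -1},{"slide": [0,0,-0.3],"delta_rot": [0,0,0],"fingers": -1},{"slide": [0,0,-0.3],"delta_rot": [0,0,0],"fingers": -1},{"slide": [-0.3,0,-0.1],"delta_rot": [0,0,0],"fingers": -1},{"slide": [-0.2,0,0],"delta_rot": [0,0,0],"fingers": -1},{"slide": [0,0,0],"delta_rot": [0,0,0],"fingers": -1}]}}

```text
time_s: 20.7
tcp_pos: [0.5381, 0.1479, 0.1947]
eef_rot: [-180.0, -0.1, -156.1]
contact_force: [-0.6, -0.1, -1.0]
gripper_width: 0.0007
gripper_force: 0.0
```

```bash
python3 - <<'E'
from h import *
where();c=wcam();cv2.imwrite('pics/w6.png',cv2.resize(c['image'][:220],None,fx=1.5,fy=1.5));np.savez('w6.npz',**{k:c[k] for k in c if k!='T_tool_cam'})
E
```

```text
t 20.7 jig [[56.  53.9]] z 0.1947 rot [-1.7997e+02 -1.4000e-01 -1.5607e+02] relyaw -135.03 F [-0.6 -0.1 -1. ] w 0.0006926179626316988
```

View pics/w6.png

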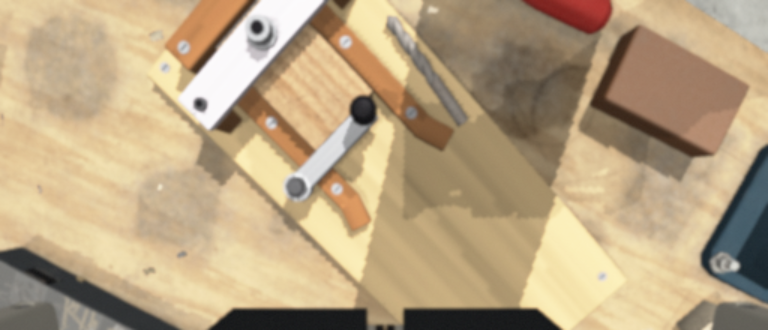

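The arm is across the lane behind the blank, with the pivot at (297,187) and the knob at (363,109). I'll check the angle.

```bash
python3 - <<'E'
from h import *
c=dict(np.load('w6.npz'))
p=lambda q,z:w2j(ray(c,[((q[0]-.25)/1.5,(q[1]-.25)/1.5)],z)[0])[0]
a,b=p((297,187),.042),p((363,109),.067);d=b-a
b1,b2=p((200,104),.06),p((260,30),.064)
print('pivot',a,'knob',b,'len',np.hypot(*d),'angle deg',np.degrees(np.arctan2(d[1],-d[0])))
print('arm edges near knob',p((310,198),.035),p((377,122),.035),'bridge',b1,b2)
E
```

```text
pivot [ 58.06371073 -37.85570937] knob [-13.46673756 -37.31447271] len 71.53249590821929 angle deg 0.43352146426283183
arm edges near knob [ 58.20690829 -26.24197948] [-16.89973615 -28.66381343] bridge [  60.97106335 -120.13390478] [  -1.93931473 -119.53776096]
```

```bash
python3 - <<'E'
from h import *
print(r.close_job())
E
```

```text
the job is handed in; nothing more can be done
None
```

I pushed the blank home against the end stop, swung the arm shut behind it (measured about 0.4° from fully shut, within measuring error), drew the hand clear and handed the job in at about 21 s; no verdict came back.

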